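# Set the straightedge on the setting-out board against its pins

## Task

On the plywood setting-out board, take the steel straightedge by its black knob and, keeping it flat on the board, slide it forward until its ruled edge bears on both red-topped pins at once. Then slide it along them until its end also meets the blue-topped pin, so that it bears lightly on all three together. Leave it lying like that and let go; press the pins only gently (less than 10 N each), and leave the other things on the desk alone.

Things in the scene. Friction and masses are not known exactly. Their poses are not given: they have to be found in the camera images.
- board: plywood board fixed to the desk, 180 (x) x 290 (y) x 8 mm; origin at the centre of its underside; its x axis points from the straightedge to the two red-topped pins (away from the robot), its y axis along the line of the two pins, to the left; its varnished top, 8 mm above the desk, lets the bar slide easily (friction about 0.2, as on the pins)
- straightedge: flat steel bar 32 (x) x 200 (y) x 5 mm, 0.3 kg or so, loose on the board; origin at the centre of its underside; its +x edge (16 mm from the centre line), with black rulings, is the one that goes against the red-topped pins, and its -y end (100 mm from the centre) is the one that goes against the blue-topped pin. It starts on the board 3 to 7 cm short of its place along the board's x and 2 to 5 cm short of it along -y, turned by up to 0.2 rad from the board
- knob (a point): middle of the upright round black plastic knob at the centre of the straightedge: 24 mm across, its foot on top of the bar 20 mm below this point, its top 16 mm above it; axes as the straightedge. Gripped by its sides, the bar can still be turned about the knob's axis with a moderate push on one end
- slot_left (a point): middle of the grey inlay of the left red-topped pin, on the board at (45, 55) mm, 6 mm above its top (half-way up the pin). The steel pin (10 mm across, 12 mm high above the board) is screwed down tight and rigid, but stands up to 5 mm from this point either way along the board's x: exactly where must be felt or seen
- slot_right (a point): the same for the right red-topped pin, on the board at (45, -55) mm; its own pin offset, up to 5 mm along the board's x, differs from the left one, so the line of the pins may be turned up to 0.091 rad from the board's y
- slot_end (a point): the same for the blue-topped end pin, on the board at (24, -120) mm; its pin stands up to 5 mm from this point along the board's y
- timer: white kitchen-type timer, 64x64x19 mm; bystander, leave alone; origin at the centre of its underside
- stain_bottle_1: brown bottle with black cap, 30 mm across, 74 mm tall, red-banded; bystander, leave alone; origin at the centre of its underside
- stain_bottle_2: brown bottle with black cap, 30 mm across, 74 mm tall, blue-banded; bystander, leave alone; origin at the centre of its underside
- petri_4: pale petri dish, 58 mm across, 5 mm high; bystander, leave alone; origin at the centre of its underside
- marker_3: red and white marker pen lying flat, 11x132x12 mm; bystander, leave alone; origin at the centre of its underside

How it is judged:
By the outcome, as a careful person would: the job done as asked, in the order asked, and still so for the second after the job is handed in, with the robot touching nothing.
It also fails if it takes over 72 s, if anything falls off the work surface, if the arm or the gripper's body presses on something with over 40 N, if the wrist force passes 120 N, or if a joint passes its speed limit or range.

## Robot

A 6-joint arm with a two-finger parallel gripper is mounted at the origin on a cart in front of the work surface, level with it; the furniture and walls round the work are solid. World frame = base frame: x ahead of the robot, y to its left, z up, the work surface at z = 0. Lengths are in m, angles in rad, forces in N, time in s.
With the tool pointing down it reaches from about 0.35 to 0.725 m from the base axis. Payload 6 kg.
Tool frame: the origin (TCP) lies between the finger pads; the fingertips stand 22 mm ahead of it and the grasp point (between the pads) lies 3 mm ahead of it; z points along the fingers, y is the direction in which the jaws open and shut (so a half turn about z gives the same grasp; the last joint's range is limited). The gripper opens to 85 mm and grips with 20 to 120 N. Pads are 22 mm wide; open, the fingers measure 114 mm over their backs; the gripper's body (76 mm by 85 mm) begins 54 mm behind the grasp point. The pads swing forward as they close: fully open they stand 13 mm farther back than shut.
Start: joints at [1.586, 0.04, 0.085, 0, -1.615, -0.334], TCP at [0.188, 0.57, 0.253] pointing down, gripper open.
Joint ranges: [-2.56, 2.56], [-1.29, 2.01], [-1.08, 1.49], [-3.29, 1.98], [-2.81, -0.18], [-2.99, 2.99]. Speed limits (rad/s): [2.57, 2.57, 3.01, 3.14, 3.14, 3.14].

## Interface

Orientations are given as a rotation vector (axis times angle).
In Python, from rig import env gives the robot as it stands.
- The arm moves only by the tool send_rows, never from a script. Its argument "steps" is a list of rows, each a list of 7 numbers: the turn, a rotation vector about the tool's x, y, z in degrees, then the shift along the tool's x, y, z in mm, then the closure, from 0 (fully open) to 1 (shut). A call has 1 to 12 rows; each row is the pose to reach, as a shift and turn from the pose commanded when the call began, along the tool's axes at that moment; what a row does not reach only later rows make up. A row lasts 1/12 s, in which the tool goes at most 41.7 mm and 7.16 degrees, less where a joint would pass 70% of its speed; a pose out of reach is approached as far as the arm can. A call with a gripper value outside its range is refused whole. The fingers move at their own pace and stop on an object; the grip force is fixed at half the most. Time passes only in rows, so rows that repeat a pose let the fingers close. It gives the time, the measured TCP pose, the force and the opening at its end, in the units of the state.
- env.sense(): the state, without advancing time (a new reading comes with each control period).
- env.read_camera(name): name is "scene" or "top" or "wrist"; returns a dict with "color" (420x560x3 uint8, red, green, blue), "depth" (420x560 float32, m along the optical axis (not along the pixel's ray), 0 where there is no reading), "vfov" (degrees; the focal length in pixels is half the picture's height over the tangent of half this angle, whatever the lens; pixels are square), "cx", "cy" (the principal point, pixels), "position" and "rotation" of the camera in the world. Camera axes: x right, y up, looking along -z (the intrinsics and any distortion apply to the point x, -y, -z); pixel columns grow to the right and rows downward; lengths in m; the calibration is good to about 2 mm. A picture is of the moment at which its call begins.
- env.close_job(): hands the job in, once; it reports no verdict.
Trained networks look in a picture, given as the dict that the camera call returned (one of the last four; its "shot" number tells which), for a name from the list of things; names that differ only in an ending like _2 or _b are one class to them, and where a whole thing is asked for, a point or a joint stands for the part that bears it (a point fixed in the world has none). Each returns a list of dicts, best first, with "score" (0 to 1); they miss things now and then, are a little off and sometimes report something else, mostly with a low value. They report only what shows in the picture. A call takes as long as a camera call.
- env.masks_of(picture, name): "mask" (420x560 bool, what is visible of it).
- env.place_of(picture, name): "location" ([x, y, z] in m, in world coordinates, good to about 4 mm: a listed point, or the origin of a listed thing).
The state is a dict: "t": time; "q": joint angles; "joint_vel": joint speeds; "joint_torque": joint torques, N m; "eef_pos": TCP position; "eef_rot": TCP orientation; "ft_force": force on the tool from outside, world axes, zero at the start; "torque": the same for the moment, N m; "finger_gap": opening from 0.0 (shut) to 1.0 (fully open).
Only numpy, scipy, OpenCV 4.12 (cv2) and the standard library are available. Lean on these libraries where they do the work, as an engineer would, in place of code of your own. Each camera call takes 0.05 s, during which the arm holds its last target.

## Working session

There is one attempt and no reset: what is moved stays moved. The work goes in short steps, Python scripts to look and compute and a tool call to move; the robot and the scene stay as the last step left them, time stands still between calls to the robot, and variables do not carry over. Pictures are saved under pics/ and viewed, and the job is handed in when it is done.

Besides the shell and the picture viewer there is one more tool, called as name(argument=value, ...), one argument or row to a line, values as JSON. send_rows: Moves the arm, as the interface text tells. Its arguments: {"type":"object","properties":{"steps":{"type":"array","items":{"type":"array","items":{"type":"number"}}}},"required":["steps"]}

```bash
ls; mkdir -p pics
cat > h.py <<'E'
import numpy as np, cv2
from rig import env
from scipy.spatial.transform import Rotation as R
def shot(cam,name=None):
    p=env.read_camera(cam)
    if name: cv2.imwrite('pics/'+name+'.png',p['color'][:,:,::-1])
    return p
def rot(p):
    r=np.array(p['rotation']); 
    return r if r.shape==(3,3) else R.from_rotvec(r).as_matrix()
def ray(p,u,v):
    f=p['color'].shape[0]/2/np.tan(np.radians(p['vfov'])/2)
    d=np.array([(u-p['cx'])/f,-(v-p['cy'])/f,-1.0])
    return rot(p)@d
def onz(p,u,v,z):
    d=ray(p,u,v);c=np.array(p['position']);return c+d*(z-c[2])/d[2]
def proj(p,X):
    f=p['color'].shape[0]/2/np.tan(np.radians(p['vfov'])/2)
    c=rot(p).T@(np.array(X)-np.array(p['position']))
    return np.array([p['cx']+f*c[0]/-c[2],p['cy']-f*c[1]/-c[2]])
E
python3 - <<'E'
from h import *
for c in ['top','scene']:
    p=shot(c,c+'0')
    print(c,{k:v for k,v in p.items() if k not in('color','depth')})
    for n in ['board','straightedge','knob','slot_left','slot_right','slot_end','timer','stain_bottle_1','petri_4','marker_3']:
        print(n,[(round(float(d['score']),2),np.round(d['location'],4).tolist()) for d in env.place_of(p,n)[:2]])
s=env.sense();print(s)
E
```

```text
pics
top {'vfov': 44.851089451525986, 'cx': 285.0311145168157, 'cy': 205.48372578047824, 'position': array([ 0.28272355, -0.08020093,  1.22154274]), 'rotation': array([ 0.1357842 , -0.1409897 , -1.53651675]), 'shot': 1}
board [(0.76, [0.5469, -0.0194, 0.0027])]
straightedge [(0.81, [0.523, 0.0061, 0.0111])]
knob [(0.75, [0.5258, 0.0069, 0.0344]), (0.57, [0.3701, -0.2243, -0.0016])]
slot_left [(0.66, [0.5909, 0.038, 0.018]), (0.54, [0.5918, -0.0696, 0.0141])]
slot_right [(0.69, [0.5947, -0.07, 0.0132])]
slot_end [(0.76, [0.5706, -0.131, 0.0136])]
timer []
stain_bottle_1 [(0.72, [0.4521, -0.3482, 0.0003]), (0.56, [0.5128, -0.3244, -0.0002])]
petri_4 [(0.59, [0.37, -0.2231, -0.001])]
marker_3 [(0.5, [0.3509, -0.1065, 0.002])]
scene {'vfov': 57.38487854451519, 'cx': 280.44805038272017, 'cy': 206.98276002046725, 'position': array([-2.27152705e-04, -6.61791454e-01,  5.92085052e-01]), 'rotation': array([ 0.91816645, -0.32286695, -0.61075321]), 'shot': 2}
board [(0.59, [0.5519, -0.0146, -0.0002])]
straightedge [(0.84, [0.5228, 0.0091, 0.0092])]
knob [(0.57, [0.5242, 0.0045, 0.0323])]
slot_le
[... 325 characters left out ...]
41, -0.1042, 0.0014])]
{'t': 1.1, 'q': array([ 1.58571825e+00,  4.01848381e-02,  8.48403308e-02, -1.58750592e-05,
       -1.61549880e+00, -3.33702309e-01]), 'joint_vel': array([-1.04697124e-03, -2.53852460e-04,  1.37926607e-03,  4.53048813e-05,
        5.41463098e-04, -1.59350635e-03]), 'joint_torque': array([-4.58337036e-04, -3.67932916e+01,  3.47447884e+01,  6.93321750e+00,
       -8.35221508e-04, -5.83805964e-07]), 'eef_pos': array([0.18801404, 0.56976964, 0.2532889 ]), 'eef_rot': array([ 3.10172239e+00, -4.98612645e-01, -1.17342704e-05]), 'ft_force': array([-0.49405018, -0.00485924,  0.53717437]), 'torque': array([ 0.01013228,  0.00472485, -0.00387492]), 'finger_gap': 1.0030693620725901}
```

View images.

Run:
```python
import cv2
a=cv2.imread('pics/top0.png'); print(a.shape)
b=a[60:260,130:430]
cv2.imwrite('pics/top0z.png',cv2.resize(a[20:220,180:430],(800,640),interpolation=cv2.INTER_CUBIC)[:600])
```

```text
(420, 560, 3)
```

View pics/top0.png

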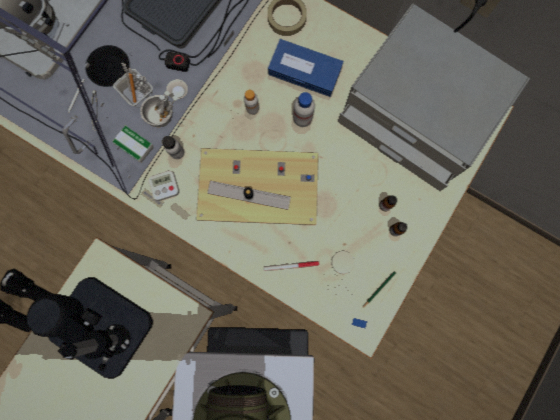

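View pics/scene0.png

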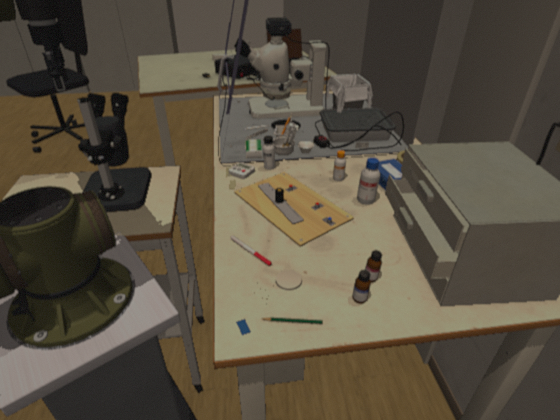

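Run:
```python
from h import *
H={}
for c in ['top','scene']:
    p=shot(c)
    d=p['depth'];v,u=np.mgrid[0:420,0:560]
    f=210/np.tan(np.radians(p['vfov'])/2)
    P=np.stack([(u-p['cx'])/f,-(v-p['cy'])/f,-np.ones_like(u)],-1)*d[...,None]
    W=P@rot(p).T+p['position']; W=W[d>0]
    # height map 5cm cells
    g=np.full((20,28),-9.)
    for x,y,z in W:
        i=int((x+.1)//.05); j=int((y+.6)//.05)
        if 0<=i<20 and 0<=j<28: g[i,j]=max(g[i,j],z)
    print(c,'cols y from -0.6 step .05; rows x')
    for i in range(19,-1,-1): print('%5.2f'%(-.1+.05*i),' '.join('%4d'%(round(z*100)) if z>-9 else '   .' for z in g[i]))
print(proj(p,env.sense()['eef_pos']))
```

```text
top cols y from -0.6 step .05; rows x
 0.85   34   33   31   31   21   21   20    4    5    5    5    5    1    1    4    6    6    1    3    3    3   21   24   18    4    1    .    .
 0.80   36   21   21   31   21   21   21    4    5    5    5    4    1    1    1    3    3    5    9    2    3    2   21   20    3    1    .    .
 0.75   21   21   21   21   21   21   21   21    4    4    1    9    9    1    1    4    4   11    6    3    3    1   19    1    1    0    .  -73
 0.70   21   21   21   21   21   21   21   21    1   13   10    9    9    1    1   53   53    5    5    1    2    1   20    1    1  -73  -73  -73
 0.65   21   21   21   21   21   21   21   20   13    1    1    1    1    1    1   53   53   54   54   52   20   20   20    1    1  -72  -72  -73
 0.60    0   21   21   21   21   21   13    1    1    1    1    2    2    2    2   11   54   54   53   22   21   20    1    0  -72  -72  -72  -72
 0.55    0    1   21   21   20   13    1    1    1    2    2    1    2    2    2    2    2   44   32   23    1    1  -72  -73  -72  -72  -73  -73
 0.50    .    0    1   13    1    8    1
[... 4143 characters left out ...]
    0    2    2    0    0    0    1   19   17    3    3    0   46   46    .    .    .    .
 0.05    .    .    .    .    .    .    .    .    0    0   19   53   50    2    0    .    .    .    .    .    0    0    0    0    .    .    .    .
 0.00    .    .    .    .    .    .    .    .    0    2   23   23   23   23    .    .    .    .    .    .    .    0    1    1    0    .    .    .
-0.05    .    .    .    .    .    .    .    .    0    2   23   23   23   23    .    .    .    .    .    .    .    0    0    0    .    .    .    .
-0.10    .    .    .    .    .    .    .    .    0    0   20   23    6    2    .    .    .    .    .    .    .    0    0    .    .    .    .    .
[62.17538211 82.27937005]
```

View pics/top0z.png

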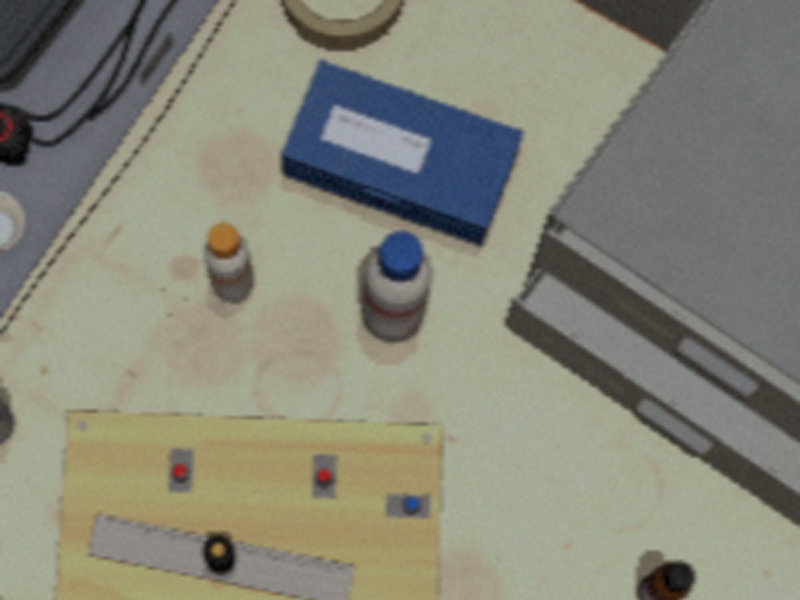

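```bash
cat >> h.py <<'E'
def down(yaw):  # tool x axis at world yaw (deg), z down
    c,s=np.cos(np.radians(yaw)),np.sin(np.radians(yaw))
    return R.from_matrix(np.array([[c,s,0],[s,-c,0],[0,0,-1.]]))
def plan(targets,start=None):
    """targets list (x,y,z,yaw); prints rows (rotvec deg, mm) relative to start pose"""
    s=env.sense() 
    p0,r0=(s['eef_pos'],R.from_rotvec(s['eef_rot'])) if start is None else (np.array(start[:3]),down(start[3]))
    for t in targets:
        d=r0.inv().apply(np.array(t[:3])-p0)*1000; w=(r0.inv()*down(t[3])).as_rotvec(degrees=True)
        print(np.round(w,2).tolist(),np.round(d,1).tolist())
def st():
    s=env.sense(); m=R.from_rotvec(s['eef_rot']).as_matrix()
    print('t',round(s['t'],2),'pos',np.round(s['eef_pos']*1000,1),'yaw',np.round(np.degrees(np.arctan2(m[1,0],m[0,0])),2),'zax',np.round(m[:,2],3),'F',np.round(s['ft_force'],2),'T',np.round(s['torque'],3),'gap',np.round(s['finger_gap'],3)); return s
E
python3 - <<'E'
from h import *
st()
plan([(.188,.57,.43,-18),(.32,.38,.44,-18),(.43,.12,.42,0),(.46,0.0,.36,0),(.46,-0.0,.3,0)])
shot('wrist','w0')
E
```

```text
t 1.2 pos [188.  569.7 253.3] yaw -18.27 zax [ 0. -0. -1.] F [-1.35 -0.65  1.18] T [-0.013 -0.015  0.052] gap 0.999
[0.01, -0.0, -0.27] [-0.1, -0.2, -176.7]
[0.01, -0.0, -0.27] [184.8, 138.8, -186.7]
[0.01, -0.0, -18.27] [370.8, 351.3, -166.7]
[0.01, -0.0, -18.27] [436.9, 455.8, -106.7]
[0.01, -0.0, -18.27] [436.9, 455.8, -46.7]
```

View pics/w0.png

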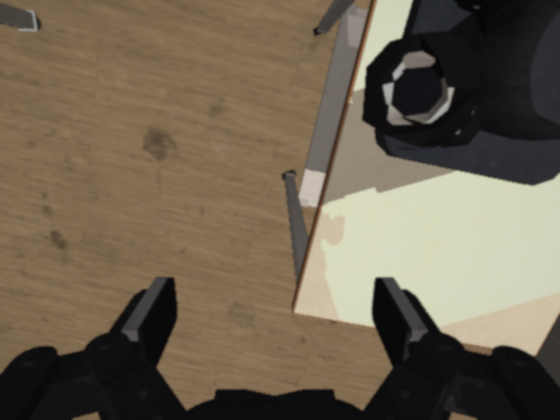

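send_rows(
  steps=[
    [0,0,0,0,0,-40,0],
    [0,0,0,0,0,-80,0],
    [0,0,0,0,0,-120,0],
    [0,0,0,0,0,-160,0],
    [0,0,0,0,0,-180,0],
    [0,0,0,35,25,-185,0],
    [0,0,0,65,50,-185,0],
    [0,0,0,95,72,-185,0],
    [0,0,0,125,95,-185,0],
    [0,0,0,155,117,-185,0],
    [0,0,0,185,139,-185,0],
    [0,0,0,185,139,-185,0],
  ],
)

```text
t: 2.25
eef_pos: [0.3227, 0.3753, 0.4407]
eef_rot: [-3.098, 0.505, -0.004]
ft_force: [-2.1, -0.0, 0.4]
finger_gap: 1.001
```

Run:
```python
from h import *
st()
plan([(.41,.12,.42,-5),(.45,0.0,.40,0),(.46,-0.02,.3,0)])
```

```text
t 2.25 pos [322.7 375.3 440.7] yaw -18.53 zax [ 0.003  0.003 -1.   ] F [-2.08 -0.02  0.39] T [ 0.11   0.135 -0.021] gap 1.001
[-0.19, -0.12, -13.53] [163.9, 214.4, 20.3]
[-0.18, -0.13, -18.53] [239.9, 315.5, 40.1]
[-0.18, -0.13, -18.53] [255.5, 331.7, 140.0]
```

send_rows(
  steps=[
    [0,0,-2,27,36,3,0],
    [0,0,-4,50,68,6,0],
    [0,0,-6,75,100,10,0],
    [0,0,-8,100,132,12,0],
    [0,0,-10,130,170,16,0],
    [0,0,-12,160,205,20,0],
    [0,0,-15,187,240,25,0],
    [0,0,-18.27,210,275,35,0],
    [0,0,-18.27,230,303,60,0],
    [0,0,-18.27,245,320,95,0],
    [0,0,-18.27,255,331,130,0],
    [0,0,-18.27,255,331,140,0],
  ],
)

```text
t: 3.25
eef_pos: [0.4581, -0.0168, 0.2939]
eef_rot: [3.141, -0.005, -0.007]
ft_force: [0.1, 1.0, -0.6]
finger_gap: 1.002
```

Run:
```python
from h import *
st()
p=shot('wrist','w1'); st()
print({k:v for k,v in p.items() if k not in('color','depth')})
```

```text
t 3.25 pos [458.1 -16.8 293.9] yaw -0.17 zax [-0.005 -0.001 -1.   ] F [ 0.13  0.98 -0.61] T [ 0.099 -0.006 -0.038] gap 1.002
t 3.3 pos [457.3 -16.1 291.2] yaw -0.15 zax [-0.009 -0.001 -1.   ] F [ 0.54  0.29 -3.92] T [-0.009 -0.059 -0.015] gap 0.999
{'vfov': 62.89038570071728, 'cx': 274.20119010588087, 'cy': 209.3641843983679, 'position': array([ 0.54125398, -0.01767385,  0.4148096 ]), 'rotation': array([-0.26283304,  0.26214445, -1.55707445]), 'shot': 6}
```

View pics/w1.png

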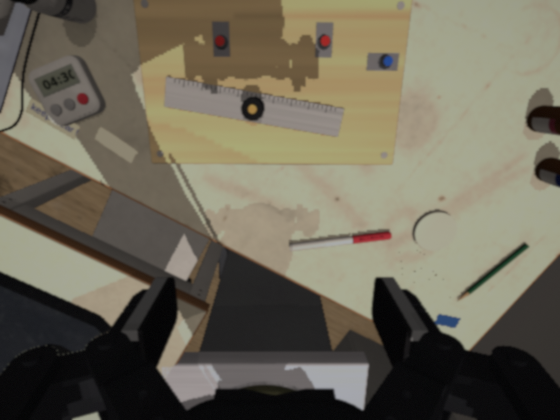

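send_rows(
  steps=[
    [0,0,0,35,0,25,0],
    [0,0,0,70,0,50,0],
    [0,0,0,100,0,75,0],
    [0,0,0,105,0,95,0],
    [0,0,0,105,0,95,0],
    [0,0,0,105,0,95,0],
    [0,0,0,105,0,95,0],
    [0,0,0,105,0,95,0],
    [0,0,0,105,0,95,0],
  ],
)

```text
t: 4.05
eef_pos: [0.5638, -0.0142, 0.2063]
eef_rot: [-3.141, -0.001, -0.007]
ft_force: [-1.3, 1.6, 1.1]
finger_gap: 0.999
```

Run:
```python
from h import *
p=shot('wrist','w2'); st()
import pickle; pickle.dump(p,open('w2.pkl','wb'))
print({k:v for k,v in p.items() if k not in('color','depth')})
for n in ['board','straightedge','knob','slot_left','slot_right','slot_end']:
        print(n,[(round(float(d['score']),2),np.round(d['location'],4).tolist()) for d in env.place_of(p,n)[:2]])
cv2.imwrite('pics/w2z.png',cv2.resize(p['color'][:,:,::-1],(800,600),interpolation=cv2.INTER_CUBIC))
```

```text
t 4.1 pos [563.7 -14.2 205.7] yaw 0.03 zax [ 0.004  0.001 -1.   ] F [0.24 0.97 0.07] T [-0.024  0.021 -0.021] gap 0.998
{'vfov': 62.89038570071728, 'cx': 274.20119010588087, 'cy': 209.3641843983679, 'position': array([ 0.64588008, -0.01495716,  0.32790279]), 'rotation': array([-0.25497952,  0.25561505, -1.55415164]), 'shot': 7}
board [(0.35, [0.5406, 0.216, 0.001]), (0.31, [0.5932, -0.0704, 0.011])]
straightedge [(0.86, [0.5235, 0.0028, 0.0081]), (0.6, [0.3547, -0.1011, -0.0021])]
knob [(0.67, [0.5226, 0.0112, 0.0341])]
slot_left [(0.73, [0.5953, 0.0448, 0.0159]), (0.66, [0.5206, 0.0048, 0.0062])]
slot_right [(0.59, [0.5958, -0.0755, 0.0157])]
slot_end []
```

View pics/w2z.png

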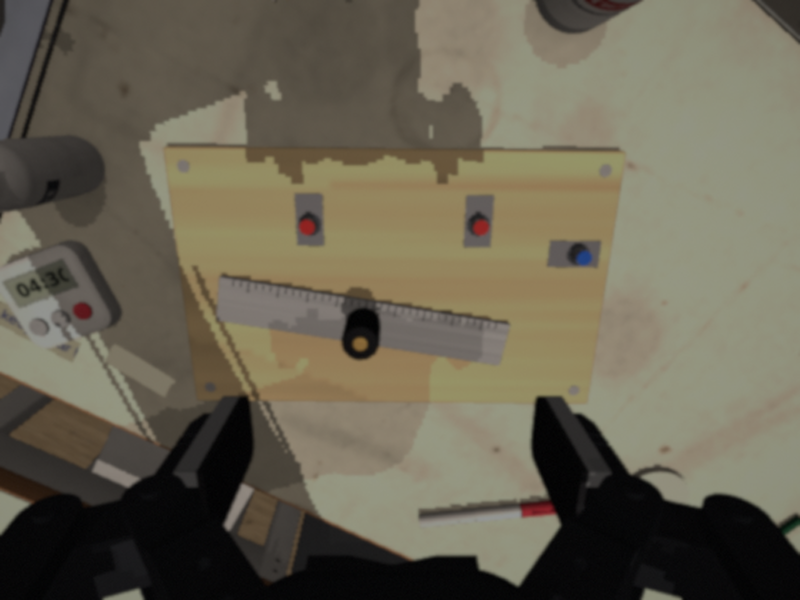

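Run:
```python
from h import *
import pickle
p=pickle.load(open('w2.pkl','rb'))
k=560/800
def P(u,v,z): return np.round(onz(p,u*k,v*k,z)*1000,1)
print('distortion?',[x for x in p if 'dist' in x])
for n,q in dict(TL=(165,146),TR=(624,150),BR=(588,402),BL=(197,401)).items(): print(n,P(*q,.008))
for n,q in dict(TL=(220,275),TR=(508,322),BR=(501,363),BL=(218,318)).items(): print('bar',n,P(*q,.013))
hsv=cv2.cvtColor(p['color'],cv2.COLOR_RGB2HSV).astype(int)
h,s,v=hsv[...,0],hsv[...,1],hsv[...,2]
for name,m in dict(red=((h<8)|(h>172))&(s>140)&(v>90),blue=(h>100)&(h<130)&(s>110)&(v>80),gold=(h>10)&(h<28)&(s>80)).items():
    n,l,st_,c=cv2.connectedComponentsWithStats(m.astype(np.uint8))
    for i in range(1,n):
        if 15<st_[i,4]<400 : print(name,st_[i],np.round(c[i]/k,1), onz(p,*c[i],.020)*1000)
for n,c in dict(L=[(296,194),(323,194),(325,246),(297,246)],Rr=[(466,195),(492,195),(492,248),(464,247)],E=[(550,240),(601,240),(599,268),(549,267)]).items():
    c=np.mean([P(*q,.008) for q in c],0);print('slot',n,c)
print('knob top',P(361,346,.049))
cv2.imwrite('pics/w2c.png',cv2.resize(p['color'][120:290,110:440,::-1],None,fx=2.42,fy=2.42,interpolation=cv2.INTER_CUBIC))
```

```text
distortion? []
TL [638.3 126.4   8. ]
TR [ 636.4 -159.7    8. ]
BR [ 457.8 -160.3    8. ]
BL [458.1 129.1   8. ]
bar TL [556.4  99.6  13. ]
bar TR [523.1 -94.9  13. ]
bar BR [492.  -92.4  13. ]
bar BL [525.7 104.3  13. ]
red [210 154  11  10  87] [306.6 226.3] [590.3627425   38.83600767  20.        ]
red [331 154  11  10  86] [480.  226.7] [590.31683465 -70.53257109  20.        ]
red [ 52 213  10   8  56] [ 80.3 309.1] [534.64291392 192.85707567  20.        ]
red [366 354  22   7 126] [536.9 509.9] [ 369.8853414  -127.59725534   20.        ]
blue [404 175  10  10  79] [583.6 257.3] [ 570.60380318 -138.35335301   20.        ]
gold [245 235  14  12 138] [359.4 343.6] [509.89046847   7.1557527   20.        ]
gold [107 309  13   7  20] [160.7 444.9] [428.37424697 155.04841838  20.        ]
gold [182 405   9   6  24] [266.  581.7] [296.61133607  88.10411236  20.        ]
slot L [592.075  38.325   8.   ]
slot Rr [591.425 -71.525   8.   ]
slot E [ 570. -137.    8.]
knob top [521.1   4.1  49. ]
```

View pics/w2c.png

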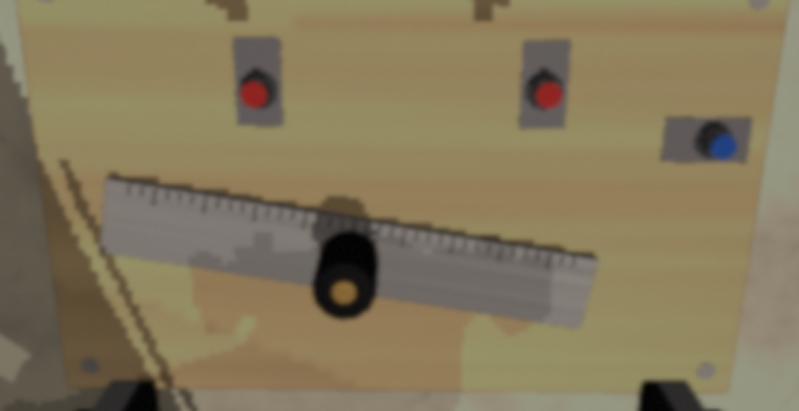

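send_rows(
  steps=[
    [0,0,5,-20,-9,30,0],
    [0,0,9.7,-41,-18.7,60,0],
    [0,0,9.7,-41,-18.7,90,0],
    [0,0,9.7,-41,-18.7,115,0],
    [0,0,9.7,-41,-18.7,125,0],
    [0,0,9.7,-41,-18.7,125,0],
    [0,0,9.7,-41,-18.7,125,0],
    [0,0,9.7,-41,-18.7,125,0],
  ],
)

```text
t: 5.07
eef_pos: [0.5238, 0.0043, 0.0805]
eef_rot: [-3.13, 0.265, -0.005]
ft_force: [0.3, 0.1, 0.8]
finger_gap: 0.999
```

Run:
```python
from h import *
p=shot('wrist','w3'); st()
plan([(.5225,.0045,.041,-9.7)])
```

```text
t 5.12 pos [523.8   4.3  80.5] yaw -9.7 zax [ 0.003  0.    -1.   ] F [0.43 0.8  0.37] T [-0.025 -0.029  0.041] gap 1.004
[-0.05, -0.17, -0.0] [-1.5, 0.1, 39.5]
```

View pics/w3.png

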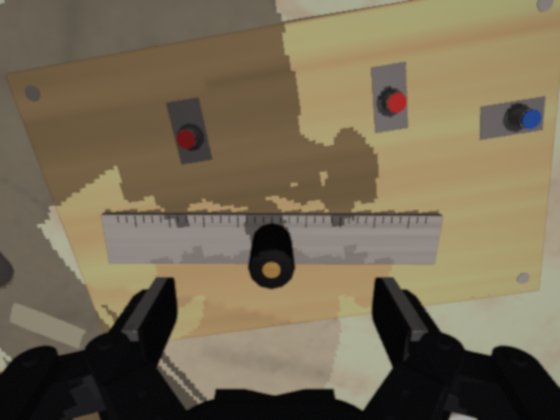

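```bash
cat >> h.py <<'E'
def pins(p,z=.020):
    hsv=cv2.cvtColor(p['color'],cv2.COLOR_RGB2HSV).astype(int)
    h,s,v=hsv[...,0],hsv[...,1],hsv[...,2]
    for name,m in dict(red=((h<8)|(h>172))&(s>140)&(v>50),blue=(h>100)&(h<130)&(s>110)&(v>60),gold=(h>10)&(h<28)&(s>80)).items():
        n,l,st_,c=cv2.connectedComponentsWithStats(m.astype(np.uint8))
        for i in range(1,n):
            if 30<st_[i,4]<900 and st_[i,2]<40: print(name,st_[i].tolist(),np.round(c[i],1), np.round(onz(p,*c[i],.049 if name=='gold' else z)*1000,1))
E
python3 - <<'E'
from h import *
p=shot('wrist'); pins(p)
b=[onz(p,*q,.013)*1000 for q in [(103,213),(441,215),(435,264),(107,263)]]
print(np.round(b,1),np.mean(b,0))
E
```

```text
red [388, 93, 19, 20, 299] [396.8 102.4] [590.1 -70.8  20. ]
red [177, 130, 19, 19, 276] [185.9 139.1] [590.1  39.   20. ]
blue [521, 110, 21, 19, 294] [531.2 118.7] [ 570.4 -138.4   20. ]
gold [261, 260, 21, 20, 320] [271.1 269.5] [522.7   5.1  49. ]
gold [72, 412, 29, 8, 147] [ 88.7 416.6] [444.6 128.2  49. ]
[[556.3  99.2  13. ]
 [522.  -95.1  13. ]
 [490.3 -91.   13. ]
 [524.7 107.4  13. ]] [523.31391286   5.10392082  13.        ]
```

send_rows(
  steps=[
    [0,0,0.2,-0.7,-0.8,15,0],
    [0,0,0.2,-0.7,-0.8,30,0],
    [0,0,0.2,-0.7,-0.8,39,0],
    [0,0,0.2,-0.7,-0.8,39.5,0],
    [0,0,0.2,-0.7,-0.8,39.5,0],
    [0,0,0.2,-0.7,-0.8,39.5,0],
  ],
)

```text
t: 5.67
eef_pos: [0.5227, 0.0052, 0.04]
eef_rot: [-3.13, 0.271, -0.002]
ft_force: [0.9, 0.6, 1.2]
finger_gap: 1.002
```

send_rows(
  steps=[
    [0,0,0,0,0,0,0.3],
    [0,0,0,0,0,0,0.5],
    [0,0,0,0,0,0,0.6],
    [0,0,0,0,0,0,0.7],
    [0,0,0,0,0,0,0.8],
    [0,0,0,0,0,0,0.9],
    [0,0,0,0,0,0,1],
    [0,0,0,0,0,0,1],
    [0,0,0,0,0,0,1],
    [0,0,0,0,0,0,1],
  ],
)

```text
t: 6.5
eef_pos: [0.5222, 0.0052, 0.0393]
eef_rot: [3.13, -0.271, 0.001]
ft_force: [-1.5, -0.0, 4.6]
finger_gap: 0.265
```

Run:
```python
from h import *
p=shot('wrist','w4'); st()
```

```text
t 6.55 pos [522.3   5.2  39.3] yaw -9.89 zax [ 0.001 -0.    -1.   ] F [-1.83  0.51  5.65] T [ 0.237  0.331 -0.009] gap 0.263
```

View pics/w4.png

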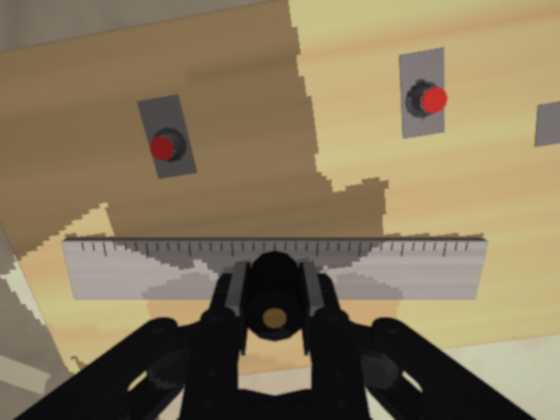

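send_rows(
  steps=[
    [0,0,0,0,0,-0.5,1],
    [0,0,-2,7,-1.2,-0.5,1],
    [0,0,-4,14,-2.4,-0.5,1],
    [0,0,-6,21,-3.7,-0.5,1],
    [0,0,-8,28,-4.9,-0.5,1],
    [0,0,-9.9,34,-5.9,-0.5,1],
    [0,0,-9.9,39.4,-6.9,-0.5,1],
    [0,0,-9.9,39.4,-6.9,-0.5,1],
    [0,0,-9.9,39.4,-6.9,-0.5,1],
    [0,0,-9.9,39.4,-6.9,-0.5,1],
  ],
)

```text
t: 7.38
eef_pos: [0.5622, 0.0051, 0.0393]
eef_rot: [-3.142, 0.001, -0.001]
ft_force: [1.7, -0.2, 1.1]
finger_gap: 0.26
```

Run:
```python
from h import *
p=shot('wrist','w5'); st(); pins(p)
p=shot('top'); cv2.imwrite('pics/t5.png',cv2.resize(p['color'][130:240,180:340,::-1],(800,550),interpolation=cv2.INTER_CUBIC))
st()
```

```text
t 7.43 pos [562.1   5.2  39.3] yaw -0.02 zax [ 0.001  0.    -1.   ] F [ 2.48 -1.2   0.75] T [-0.072 -0.576 -0.001] gap 0.262
red [184, 214, 23, 20, 352] [194.9 223.5] [590.2  39.1  20. ]
red [435, 214, 22, 21, 352] [445.6 223.7] [590.1 -70.9  20. ]
gold [261, 306, 27, 23, 487] [274.3 317.4] [562.7   4.3  49. ]
gold [126, 370, 22, 23, 188] [136.7 381. ] [531.5  61.3  49. ]
gold [402, 371, 21, 22, 158] [411.7 381. ] [531.5 -52.6  49. ]
gold [154, 385, 32, 35, 490] [172.8 407.4] [517.1  47.7  49. ]
gold [364, 388, 10, 11, 34] [367.4 393.5] [524.8 -34.9  49. ]
gold [367, 404, 27, 16, 274] [377.7 412.6] [514.2 -40.3  49. ]
t 7.48 pos [562.    5.2  39.3] yaw -0.02 zax [ 0.001  0.    -1.   ] F [ 1.65 -0.74  1.57] T [-0.093 -0.59  -0.021] gap 0.259
```

View pics/w5.png

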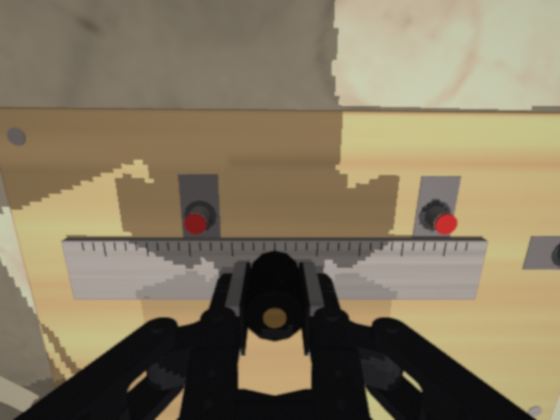

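send_rows(
  steps=[
    [0,0,0,1.5,0,0,1],
    [0,0,0,3,0,0,1],
    [0,0,0,4.5,0,0,1],
    [0,0,0,4.5,0,0,1],
    [0,0,0,4.5,0,0,1],
  ],
)

```text
t: 7.9
eef_pos: [0.5664, 0.0052, 0.0393]
eef_rot: [3.141, 0.0, -0.0]
ft_force: [-2.5, 1.1, 4.2]
finger_gap: 0.261
```

```bash
cat >> h.py <<'E'
def avg(n=5):
    F=[];T=[]
    for i in range(n):
        p=env.read_camera('wrist'); s=env.sense(); F.append(s['ft_force']);T.append(s['torque'])
    m=R.from_rotvec(s['eef_rot']).as_matrix()
    print('t',round(s['t'],2),'pos',np.round(s['eef_pos']*1000,2),'yaw',np.round(np.degrees(np.arctan2(m[1,0],m[0,0])),2),'F',np.round(np.mean(F,0),2),'+-',np.round(np.std(F,0),1),'T',np.round(np.mean(T,0),3),'+-',np.round(np.std(T,0),3)); return p
E
python3 -c "
from h import *
p=avg(); cv2.imwrite('pics/w6.png',cv2.resize(p['color'][190:310,:,::-1],(800,172)))
print(onz(p,130,238,.013),onz(p,350,238,.013))"
```

```text
t 8.15 pos [566.42   5.13  39.26] yaw 0.0 F [-2.44  0.36  3.85] +- [0.5 0.4 0.4] T [0.032 0.723 0.025] +- [0.011 0.015 0.036]
[0.58434277 0.07172214 0.013     ] [ 0.58441582 -0.03111744  0.013     ]
```

View pics/w6.png

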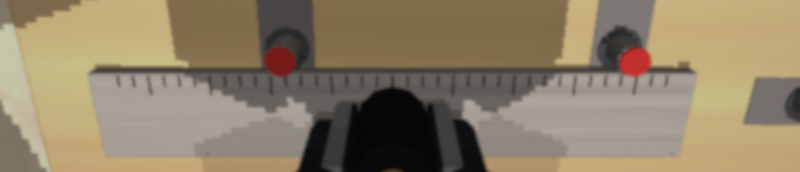

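send_rows(
  steps=[
    [0,0,0,0.25,0,0,1],
    [0,0,0,0.5,0,0,1],
    [0,0,0,0.5,0,0,1],
  ],
)

```text
t: 8.4
eef_pos: [0.567, 0.0052, 0.0393]
eef_rot: [3.142, 0.0, -0.0]
ft_force: [-2.4, 1.0, 4.7]
finger_gap: 0.262
```

```bash
python3 -c "
from h import *
p=avg()"
```

```text
t 8.65 pos [566.96   5.13  39.29] yaw 0.01 F [-2.65  0.14  3.74] +- [0.4 0.3 0.6] T [0.045 0.881 0.019] +- [0.021 0.019 0.027]
```

send_rows(
  steps=[
    [0,0,0,0.25,0,0,1],
    [0,0,0,0.5,0,0,1],
    [0,0,0,0.5,0,0,1],
  ],
)

```text
t: 8.9
eef_pos: [0.5675, 0.0052, 0.0393]
eef_rot: [3.142, 0.0, 0.0]
ft_force: [-2.8, -0.2, 3.5]
finger_gap: 0.262
```

```bash
python3 -c "
from h import *
p=avg()"
```

```text
t 9.15 pos [567.52   5.13  39.28] yaw 0.0 F [-2.12 -0.17  3.53] +- [0.6 0.3 0.4] T [-0.004  0.741  0.01 ] +- [0.025 0.039 0.019]
```

send_rows(
  steps=[
    [0,0,0,0.25,0,0,1],
    [0,0,0,0.5,0,0,1],
    [0,0,0,0.5,0,0,1],
  ],
)

```text
t: 9.4
eef_pos: [0.568, 0.0051, 0.0393]
eef_rot: [3.141, 0.0, -0.0]
ft_force: [-2.2, -1.5, 3.7]
finger_gap: 0.259
```

```bash
python3 -c "
from h import *
p=avg()"
```

```text
t 9.65 pos [568.     5.12  39.29] yaw -0.0 F [-2.58 -0.02  3.2 ] +- [0.5 0.6 0.3] T [0.002 0.76  0.015] +- [0.047 0.022 0.013]
```

send_rows(
  steps=[
    [0,0,0,0.2,0,0,1],
    [0,0,0,0.4,0,0,1],
    [0,0,0,0.4,0,0,1],
  ],
)

```text
t: 9.9
eef_pos: [0.5682, 0.0052, 0.0393]
eef_rot: [3.141, 0.0, -0.001]
ft_force: [-4.0, 0.2, 4.5]
finger_gap: 0.257
```

```bash
python3 -c "
from h import *
p=avg(); cv2.imwrite('pics/w7.png',cv2.resize(p['color'][190:310,:,::-1],(800,172)))"
```

```text
t 10.15 pos [568.24   5.12  39.29] yaw 0.0 F [-3.87  0.14  4.45] +- [0.4 0.8 0.6] T [ 0.124  1.35  -0.013] +- [0.028 0.059 0.039]
```

View pics/w7.png

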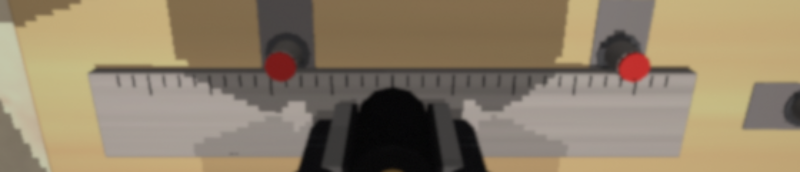

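send_rows(
  steps=[
    [0,0,0,0.2,0,0,1],
    [0,0,0,0.4,0,0,1],
    [0,0,0,0.4,0,0,1],
  ],
)

```text
t: 10.4
eef_pos: [0.5684, 0.0051, 0.0393]
eef_rot: [3.141, 0.0, -0.002]
ft_force: [-6.8, 0.1, 5.3]
finger_gap: 0.262
```

```bash
python3 -c "
from h import *
p=avg(8); cv2.imwrite('pics/w8.png',cv2.resize(p['color'][190:310,:,::-1],(800,172)))"
```

```text
t 10.8 pos [568.35   5.16  39.28] yaw 0.0 F [-6.48  0.78  5.73] +- [0.6 0.3 0.4] T [ 0.264  2.042 -0.042] +- [0.017 0.029 0.03 ]
```

send_rows(
  steps=[
    [0,0,0,0,2,0,1],
    [0,0,0,0,4,0,1],
    [0,0,0,0,6,0,1],
    [0,0,0,0,8,0,1],
    [0,0,0,0,10,0,1],
    [0,0,0,0,12,0,1],
    [0,0,0,0,14,0,1],
    [0,0,0,0,15,0,1],
    [0,0,0,0,15,0,1],
  ],
)

```text
t: 11.55
eef_pos: [0.5684, -0.009, 0.0393]
eef_rot: [-3.14, -0.001, 0.001]
ft_force: [-6.7, 3.9, 5.5]
finger_gap: 0.259
```

```bash
python3 -c "
from h import *
p=avg(8)"
```

```text
t 11.95 pos [568.44  -9.    39.32] yaw 0.02 F [-6.82  4.13  6.2 ] +- [0.6 0.6 0.4] T [ 1.383  2.214 -0.047] +- [0.037 0.032 0.034]
```

send_rows(
  steps=[
    [0,0,0,0,2,0,1],
    [0,0,0,0,4,0,1],
    [0,0,0,0,6,0,1],
    [0,0,0,0,8,0,1],
    [0,0,0,0,10,0,1],
    [0,0,0,0,12,0,1],
    [0,0,0,0,14,0,1],
    [0,0,0,0,16,0,1],
    [0,0,0,0,18,0,1],
    [0,0,0,0,20,0,1],
    [0,0,0,0,20,0,1],
  ],
)

```text
t: 12.87
eef_pos: [0.5684, -0.0292, 0.0393]
eef_rot: [-3.141, -0.001, 0.001]
ft_force: [-5.8, 2.6, 5.8]
finger_gap: 0.265
```

```bash
python3 -c "
from h import *
p=avg(6);pins(p); cv2.imwrite('pics/w9.png',p['color'][:,:,::-1])"
```

```text
t 13.17 pos [568.41 -29.29  39.31] yaw 0.02 F [-6.73  3.42  6.  ] +- [0.4 0.4 0.3] T [ 1.108  2.149 -0.028] +- [0.017 0.021 0.019]
red [107, 227, 23, 19, 331] [118.3 236.2] [590.2  39.3  20. ]
red [355, 227, 23, 20, 335] [366.1 236.7] [590.1 -70.9  20. ]
blue [497, 267, 22, 18, 295] [507.9 275.7] [ 570.6 -138.3   20. ]
gold [261, 307, 27, 23, 487] [274.1 317.6] [568.8 -30.   49. ]
gold [126, 370, 22, 23, 191] [136.8 380.8] [537.7  26.8  49. ]
gold [402, 371, 20, 22, 164] [411.4 380.7] [537.9 -86.9  49. ]
gold [154, 385, 32, 35, 490] [172.8 407.5] [523.1  13.3  49. ]
gold [364, 388, 31, 32, 414] [375.6 407.7] [523.1 -73.6  49. ]
```

View pics/w9.png

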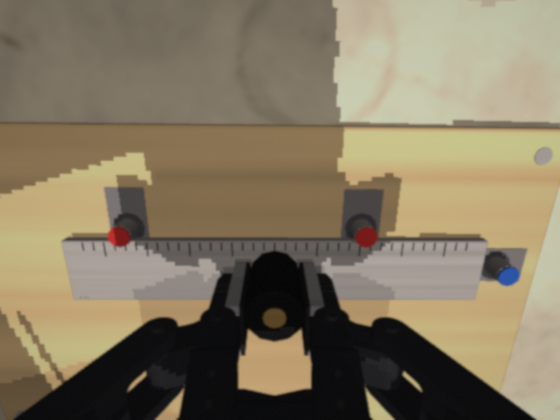

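send_rows(
  steps=[
    [0,0,0,0,1,0,1],
    [0,0,0,0,2,0,1],
    [0,0,0,0,2.5,0,1],
    [0,0,0,0,2.5,0,1],
    [0,0,0,0,2.5,0,1],
  ],
)

```text
t: 13.58
eef_pos: [0.5684, -0.0314, 0.0393]
eef_rot: [-3.14, -0.001, 0.001]
ft_force: [-6.6, 5.0, 6.0]
finger_gap: 0.263
```

```bash
python3 -c "
from h import *
p=avg(5)"
```

```text
t 13.83 pos [568.43 -31.39  39.3 ] yaw 0.03 F [-6.81  4.94  5.99] +- [0.4 0.2 0.7] T [ 1.579  2.258 -0.012] +- [0.016 0.015 0.027]
```

send_rows(
  steps=[
    [0,0,0,0,0.25,0,1],
    [0,0,0,0,0.5,0,1],
    [0,0,0,0,0.5,0,1],
  ],
)

```text
t: 14.08
eef_pos: [0.5684, -0.0318, 0.0393]
eef_rot: [-3.14, -0.001, 0.001]
ft_force: [-6.5, 4.5, 6.6]
finger_gap: 0.261
```

```bash
python3 -c "
from h import *
p=avg(5)"
```

```text
t 14.33 pos [568.44 -31.8   39.32] yaw 0.03 F [-6.93  5.4   6.13] +- [0.5 0.3 0.1] T [ 1.730e+00  2.285e+00 -2.000e-03] +- [0.015 0.023 0.017]
```

send_rows(
  steps=[
    [0,0,0,0,0.25,0,1],
    [0,0,0,0,0.5,0,1],
    [0,0,0,0,0.5,0,1],
  ],
)

```text
t: 14.58
eef_pos: [0.5684, -0.0323, 0.0393]
eef_rot: [-3.14, -0.001, 0.001]
ft_force: [-7.2, 6.4, 5.7]
finger_gap: 0.262
```

```bash
python3 -c "
from h import *
p=avg(5); cv2.imwrite('pics/w10.png',cv2.resize(p['color'][200:310,360:,::-1],(800,440)))"
```

```text
t 14.83 pos [568.42 -32.28  39.31] yaw 0.03 F [-6.84  5.52  6.32] +- [0.5 0.5 0.4] T [ 1.745e+00  2.265e+00 -1.000e-03] +- [0.031 0.034 0.024]
```

View pics/w10.png

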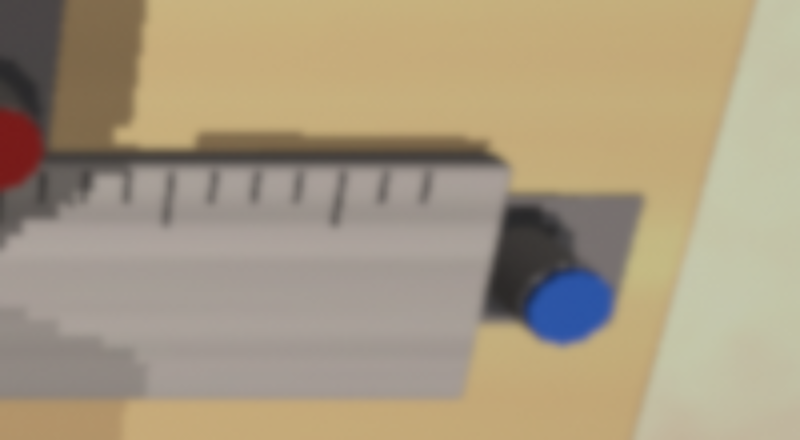

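send_rows(
  steps=[
    [0,0,0,0,0.25,0,1],
    [0,0,0,0,0.5,0,1],
    [0,0,0,0,0.5,0,1],
  ],
)

```text
t: 15.08
eef_pos: [0.5685, -0.0327, 0.0393]
eef_rot: [-3.14, -0.001, 0.001]
ft_force: [-7.2, 5.9, 6.7]
finger_gap: 0.261
```

```bash
python3 -c "
from h import *
p=avg(4)"
```

```text
t 15.28 pos [568.39 -32.68  39.25] yaw 0.04 F [-6.59  5.95  6.89] +- [0.4 0.4 0.5] T [1.892 2.34  0.008] +- [0.03  0.024 0.034]
```

send_rows(
  steps=[
    [0,0,0,0,0.25,0,1],
    [0,0,0,0,0.5,0,1],
    [0,0,0,0,0.5,0,1],
  ],
)

```text
t: 15.53
eef_pos: [0.5684, -0.0328, 0.0393]
eef_rot: [-3.139, -0.001, 0.001]
ft_force: [-7.8, 7.3, 7.0]
finger_gap: 0.264
```

```bash
python3 -c "
from h import *
p=avg(4)"
```

```text
t 15.73 pos [568.45 -32.8   39.31] yaw 0.04 F [-7.4   7.74  6.94] +- [0.2 0.5 0.3] T [2.407 2.461 0.008] +- [0.02  0.036 0.034]
```

send_rows(
  steps=[
    [0,0,0,0,0,0,0.7],
    [0,0,0,0,0,0,0.6],
    [0,0,0,0,0,0,0.5],
    [0,0,0,0,0,0,0.4],
    [0,0,0,0,0,0,0.4],
    [0,0,0,0,0,0,0.4],
  ],
)

```text
t: 16.23
eef_pos: [0.5689, -0.0345, 0.0392]
eef_rot: [3.141, -0.0, 0.0]
ft_force: [-0.6, 0.1, -0.0]
finger_gap: 0.601
```

```bash
python3 -c "
from h import *
p=avg(4);env.sense()['finger_gap']; cv2.imwrite('pics/w11.png',cv2.resize(p['color'][150:350,:,::-1],(800,286)))"
```

```text
t 16.43 pos [568.83 -34.41  39.31] yaw 0.0 F [ 0.59 -0.33  0.19] +- [0.6 0.6 0.4] T [ 0.002 -0.002 -0.002] +- [0.009 0.017 0.002]
```

View pics/w11.png

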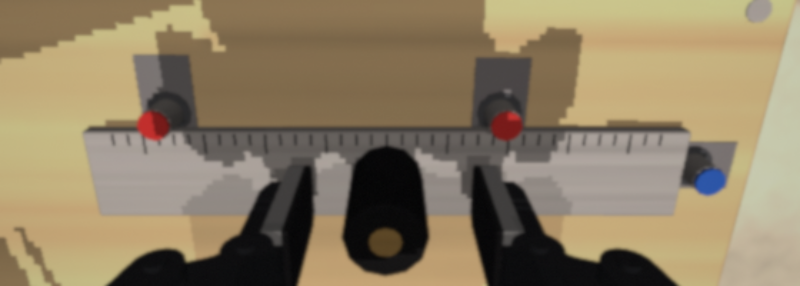

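send_rows(
  steps=[
    [0,0,0,0,0,-5,0.4],
    [0,0,0,0,0,-15,0.4],
    [0,0,0,0,0,-30,0.4],
    [0,0,0,0,0,-45,0.4],
    [0,0,0,-20,0,-50,0.4],
    [0,0,0,-40,10,-50,0.4],
    [0,0,0,-40,15,-50,0.4],
    [0,0,0,-40,15,-50,0.4],
    [0,0,0,-40,15,-50,0.4],
  ],
)

```text
t: 17.18
eef_pos: [0.5293, -0.0494, 0.0903]
eef_rot: [-3.142, 0.001, -0.002]
ft_force: [0.6, 0.9, 0.9]
finger_gap: 0.602
```

```bash
python3 -c "
from h import *
p=avg(3);pins(p); cv2.imwrite('pics/w12.png',p['color'][:,:,::-1])
import pickle;pickle.dump(p,open('w12.pkl','wb'))
for X in [(.5901,.0392),(.5901,-.0709),(.5705,-.1384)]: print(proj(p,X+(.02,)),proj(p,X+(.008,)))
cv2.imwrite('pics/w12z.png',cv2.resize(p['color'][60:180,:,::-1],(800,171)))"
```

```text
t 17.33 pos [529.23 -49.15  89.37] yaw 0.01 F [ 0.26 -0.41 -0.  ] +- [0.1 0.4 0.3] T [ 0.028 -0.041 -0.006] +- [0.016 0.012 0.014]
red [103, 125, 18, 18, 244] [111.  133.9] [590.1  39.1  20. ]
red [304, 126, 18, 17, 248] [312.4 134. ] [590.1 -70.9  20. ]
red [392, 414, 30, 6, 133] [406.8 417.2] [ 384.  -148.4   20. ]
blue [422, 161, 18, 17, 232] [430.3 169.5] [ 570.5 -138.2   20. ]
gold [229, 175, 23, 21, 365] [239.9 185.1] [569.  -33.3  49. ]
gold [0, 368, 39, 34, 776] [ 15.9 385.1] [444.3 105.8  49. ]
[110.93863716 133.93105244] [120.24704455 131.53407081]
[312.45150375 134.09260171] [310.26154445 131.68724705]
[430.60719591 169.46495776] [421.95470795 165.17929257]
```

View pics/w12.png

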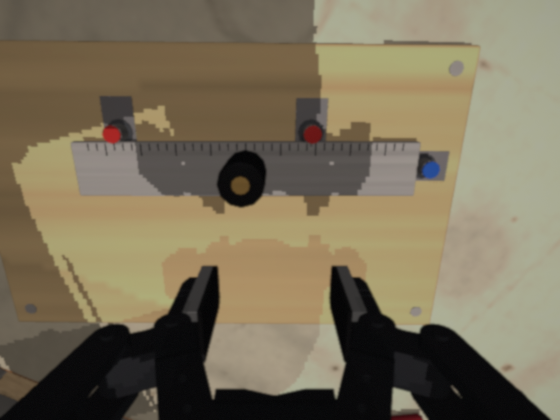

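```bash
python3 -c "
from h import *
import pickle;p=pickle.load(open('w12.pkl','rb'))
c=p['color']
print(onz(p,80,142,.013)*1e3,onz(p,410,142,.013)*1e3,onz(p,419,160,.013)*1e3,onz(p,416,185,.013)*1e3)
print(proj(p,(.5851,.0392,.013)),proj(p,(.5851,-.0709,.013)),proj(p,(.5705,-.1334,.013)))
im=c[120:200,90:140,::-1];im2=c[120:200,290:340,::-1];im3=c[130:210,395:445,::-1]
cv2.imwrite('pics/w12y.png',cv2.resize(np.hstack([im[:50],im2[:50],im3[5:55]]),(800,267),interpolation=cv2.INTER_NEAREST))
"
```

```text
[584.76060505  60.81013151  13.        ] [ 584.90739859 -127.51807849   13.        ] [ 574.5623017  -134.07711567   13.        ] [ 559.58628724 -134.34870087   13.        ]
[117.7960874  141.42897311] [310.83060356 141.58105055] [416.88755393 166.89971674]
```

View pics/w12y.png

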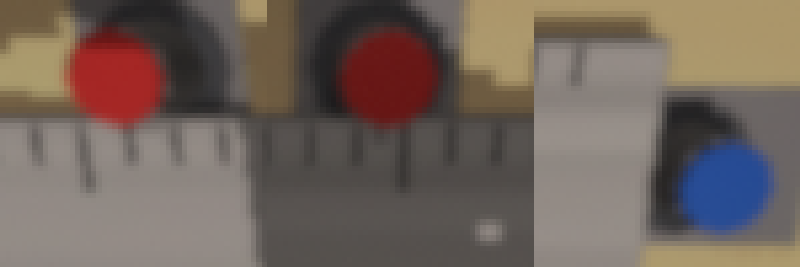

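send_rows(
  steps=[
    [0,0,0,0,-8,0,0.8],
    [0,0,0,0,-15.9,0,1],
    [0,0,0,0,-15.9,0,1],
    [0,0,0,0,-15.9,0,1],
    [0,0,0,0,-15.9,0,1],
    [0,0,0,0,-15.9,15,1],
    [0,0,0,0,-15.9,30,1],
    [0,0,0,0,-15.9,44,1],
    [0,0,0,4,-15.9,46,1],
    [0,0,0,8,-15.9,46,1],
    [0,0,0,12,-15.9,46,1],
    [0,0,0,12,-15.9,46,1],
  ],
)

```text
t: 18.33
eef_pos: [0.5422, -0.0335, 0.0445]
eef_rot: [3.141, 0.0, 0.003]
ft_force: [1.3, 0.1, 0.3]
finger_gap: -0.0
```

```bash
python3 -c "
from h import *
p=avg(3); cv2.imwrite('pics/w13.png',p['color'][:,:,::-1])"
```

```text
t 18.48 pos [541.26 -33.41  44.02] yaw -0.0 F [-0.37 -0.25  0.16] +- [0.6 0.1 0.7] T [-0.003 -0.012  0.015] +- [0.012 0.032 0.031]
```

View pics/w13.png

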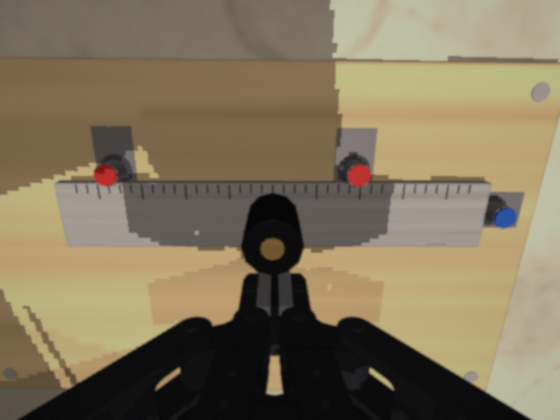

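send_rows(
  steps=[
    [0,0,0,1,0,0,1],
    [0,0,0,2,0,0,1],
    [0,0,0,3,0,0,1],
    [0,0,0,3.5,0,0,1],
    [0,0,0,3.5,0,0,1],
  ],
)

```text
t: 18.9
eef_pos: [0.5444, -0.0334, 0.0433]
eef_rot: [3.141, 0.0, 0.0]
ft_force: [-0.2, -0.6, 0.7]
finger_gap: 0.001
```

send_rows(
  steps=[
    [0,0,0,0.3,0,0,1],
    [0,0,0,0.5,0,0,1],
    [0,0,0,0.5,0,0,1],
  ],
)

```text
t: 19.15
eef_pos: [0.5448, -0.0335, 0.0433]
eef_rot: [3.141, 0.0, -0.0]
ft_force: [0.4, 0.2, 0.3]
finger_gap: -0.002
```

```bash
python3 -c "
from h import *
p=avg(3)"
```

```text
t 19.3 pos [544.77 -33.47  43.33] yaw 0.0 F [ 0.43 -0.02 -0.13] +- [0.2 0.4 0.4] T [ 0.038 -0.005  0.014] +- [0.018 0.028 0.012]
```

send_rows(
  steps=[
    [0,0,0,0.3,0,0,1],
    [0,0,0,0.5,0,0,1],
    [0,0,0,0.5,0,0,1],
  ],
)

```text
t: 19.55
eef_pos: [0.5453, -0.0334, 0.0433]
eef_rot: [3.142, 0.0, 0.0]
ft_force: [0.5, 0.1, 0.1]
finger_gap: -0.001
```

```bash
python3 -c "
from h import *
p=avg(3)"
```

```text
t 19.7 pos [545.28 -33.47  43.31] yaw 0.0 F [ 0.09  0.03 -0.33] +- [0.1 0.7 0.6] T [-0.025  0.007  0.011] +- [0.016 0.018 0.015]
```

send_rows(
  steps=[
    [0,0,0,0.3,0,0,1],
    [0,0,0,0.5,0,0,1],
    [0,0,0,0.5,0,0,1],
  ],
)

```text
t: 19.95
eef_pos: [0.5458, -0.0335, 0.0433]
eef_rot: [3.141, 0.0, -0.0]
ft_force: [-0.2, 0.1, -0.4]
finger_gap: 0.002
```

```bash
python3 -c "
from h import *
p=avg(3)"
```

```text
t 20.1 pos [545.78 -33.47  43.32] yaw 0.0 F [ 0.55  0.07 -0.23] +- [0.4 0.2 0.4] T [-0.016  0.013 -0.002] +- [0.035 0.006 0.004]
```

send_rows(
  steps=[
    [0,0,0,0.2,0,0,1],
    [0,0,0,0.4,0,0,1],
    [0,0,0,0.4,0,0,1],
  ],
)

```text
t: 20.35
eef_pos: [0.5462, -0.0335, 0.0433]
eef_rot: [3.141, 0.0, -0.0]
ft_force: [-0.9, 0.7, -0.1]
finger_gap: 0.003
```

```bash
python3 -c "
from h import *
p=avg(3)"
```

```text
t 20.5 pos [546.18 -33.47  43.31] yaw 0.01 F [-0.28 -0.15 -0.43] +- [0.4 0.1 0.1] T [-0.013 -0.001 -0.013] +- [0.019 0.02  0.019]
```

send_rows(
  steps=[
    [0,0,0,0.2,0,0,1],
    [0,0,0,0.4,0,0,1],
    [0,0,0,0.4,0,0,1],
  ],
)

```text
t: 20.75
eef_pos: [0.5466, -0.0335, 0.0433]
eef_rot: [3.141, 0.0, 0.0]
ft_force: [-0.1, 0.5, -0.4]
finger_gap: -0.005
```

```bash
python3 -c "
from h import *
p=avg(3)"
```

```text
t 20.9 pos [546.61 -33.45  43.34] yaw 0.0 F [ 0.15  0.01 -0.06] +- [0.3 0.4 0.1] T [ 0.01  -0.005  0.006] +- [0.01  0.018 0.006]
```

send_rows(
  steps=[
    [0,0,0,0.2,0,0,1],
    [0,0,0,0.4,0,0,1],
    [0,0,0,0.4,0,0,1],
  ],
)

```text
t: 21.15
eef_pos: [0.547, -0.0335, 0.0433]
eef_rot: [3.141, 0.0, -0.0]
ft_force: [-0.3, -0.0, 0.3]
finger_gap: -0.002
```

```bash
python3 -c "
from h import *
p=avg(3)
cv2.imwrite('pics/w14.png',p['color'][:,:,::-1])"
```

```text
t 21.3 pos [546.99 -33.46  43.31] yaw 0.01 F [-0.46  0.07 -0.17] +- [0.4 0.4 0.3] T [-0.016 -0.    -0.006] +- [0.051 0.027 0.018]
```

View pics/w14.png

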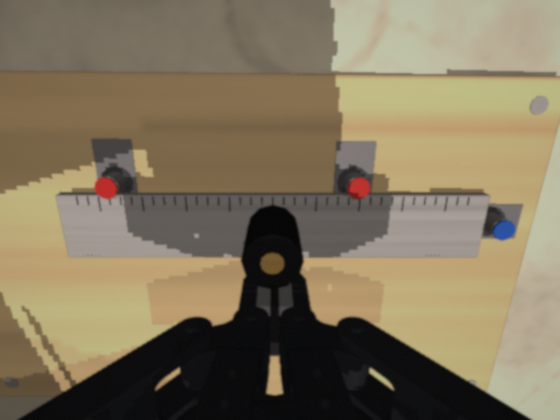

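send_rows(
  steps=[
    [0,0,0,0.2,0,0,1],
    [0,0,0,0.5,0,0,1],
    [0,0,0,0.5,0,0,1],
  ],
)

```text
t: 21.55
eef_pos: [0.5472, -0.0335, 0.0433]
eef_rot: [3.141, 0.0, -0.001]
ft_force: [-1.7, 0.5, 2.1]
finger_gap: 0.003
```

```bash
python3 -c "
from h import *
p=avg(3)"
```

```text
t 21.7 pos [547.16 -33.48  43.27] yaw 0.0 F [-2.96  1.29  2.33] +- [0.3 0.3 0.5] T [ 0.224  1.064 -0.014] +- [0.022 0.063 0.023]
```

send_rows(
  steps=[
    [0,0,0,0.2,0,0,1],
    [0,0,0,0.5,0,0,1],
    [0,0,0,0.5,0,0,1],
  ],
)

```text
t: 21.95
eef_pos: [0.5474, -0.0335, 0.0433]
eef_rot: [3.141, 0.0, -0.003]
ft_force: [-6.3, 2.5, 4.2]
finger_gap: -0.001
```

```bash
python3 -c "
from h import *
p=avg(3)"
```

```text
t 22.1 pos [547.36 -33.48  43.32] yaw 0.0 F [-5.83  1.64  3.85] +- [0.4 0.7 0.3] T [0.406 2.001 0.046] +- [0.037 0.009 0.044]
```

send_rows(
  steps=[
    [0,0,0,-1,0,0,1],
    [0,0,0,-5,0,0,1],
    [0,0,0,-10,0,0,1],
    [0,0,0,-10,-15,0,1],
    [0,0,0,-10,-30,0,1],
    [0,0,0,-5,-34,0,1],
    [0,0,0,8,-34,0,1],
    [0,0,0,20,-34,0,1],
    [0,0,0,20,-34,0,1],
    [0,0,0,20,-31,0,1],
    [0,0,0,20,-29.5,0,1],
    [0,0,0,20,-29.5,0,1],
  ],
)

```text
t: 23.1
eef_pos: [0.5676, -0.0045, 0.0433]
eef_rot: [3.141, -0.001, -0.0]
ft_force: [0.2, 0.5, -0.2]
finger_gap: 0.003
```

```bash
python3 -c "
from h import *
p=avg(3)
cv2.imwrite('pics/w15.png',p['color'][:,:,::-1])"
```

```text
t 23.25 pos [567.77  -4.1   43.44] yaw -0.0 F [ 0.43 -0.2  -0.07] +- [0.1 0.5 0.6] T [ 0.019  0.009 -0.035] +- [0.025 0.013 0.016]
```

View pics/w15.png

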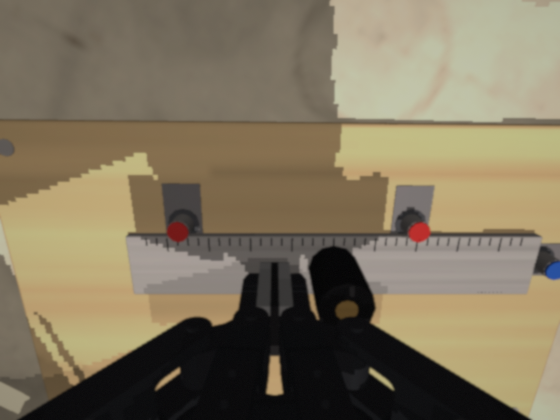

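send_rows(
  steps=[
    [0,0,0,0,0.6,0,1],
    [0,0,0,0,1.2,0,1],
    [0,0,0,0,1.8,0,1],
    [0,0,0,0,2,0,1],
  ],
)

```text
t: 23.58
eef_pos: [0.568, -0.006, 0.0434]
eef_rot: [3.141, 0.0, 0.0]
ft_force: [-0.3, 0.4, -0.8]
finger_gap: -0.002
```

send_rows(
  steps=[
    [0,0,0,0,0.5,0,1],
    [0,0,0,0,0.8,0,1],
    [0,0,0,0,0.8,0,1],
  ],
)

```text
t: 23.83
eef_pos: [0.568, -0.0067, 0.0433]
eef_rot: [-3.142, -0.0, 0.0]
ft_force: [0.2, 0.3, 0.8]
finger_gap: 0.001
```

send_rows(
  steps=[
    [0,0,0,0,0.5,0,1],
    [0,0,0,0,0.8,0,1],
    [0,0,0,0,0.8,0,1],
  ],
)

```text
t: 24.08
eef_pos: [0.568, -0.007, 0.0433]
eef_rot: [-3.141, -0.0, -0.0]
ft_force: [-0.9, 3.7, 0.5]
finger_gap: -0.001
```

```bash
python3 -c "
from h import *
p=avg(3)
cv2.imwrite('pics/w16.png',p['color'][:,:,::-1])"
```

```text
t 24.23 pos [568.02  -7.07  43.33] yaw 0.02 F [-1.    4.02  0.33] +- [0.2 0.2 0.3] T [ 1.367  0.293 -0.034] +- [0.056 0.027 0.038]
```

View pics/w16.png

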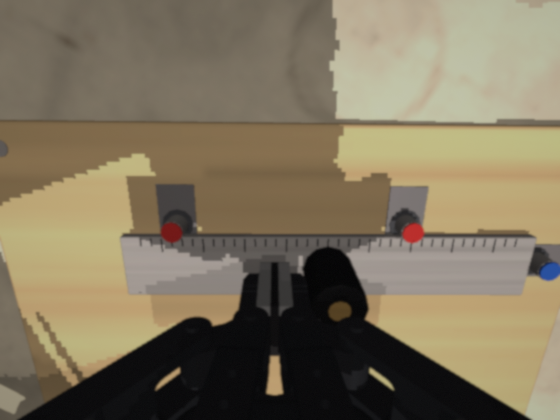

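send_rows(
  steps=[
    [0,0,0,0,-1,0,1],
    [0,0,0,0,-4,0,1],
    [0,0,0,0,-7,0,1],
    [0,0,0,0,-7,-20,1],
    [0,0,0,-10,0,-45,1],
    [0,0,0,-20,15,-70,1],
    [0,0,0,-30,35,-90,1],
    [0,0,0,-30,45,-100,1],
    [0,0,0,-30,45,-100,1],
    [0,0,0,-30,45,-100,1],
    [0,0,0,-30,45,-100,1],
  ],
)

```text
t: 25.15
eef_pos: [0.5376, -0.0522, 0.1417]
eef_rot: [3.142, -0.0, -0.003]
ft_force: [-0.8, 0.1, 1.3]
finger_gap: 0.005
```

```bash
python3 -c "
from h import *
p=avg(3);pins(p)
cv2.imwrite('pics/w17.png',p['color'][:,:,::-1])"
```

```text
t 25.3 pos [537.66 -52.08 141.77] yaw 0.03 F [-0.34  0.11 -0.45] +- [0.2 0.3 0.2] T [ 0.007  0.028 -0.014] +- [0.01  0.021 0.01 ]
red [136, 130, 14, 14, 155] [142.3 136.7] [590.2  38.9  20. ]
red [293, 131, 15, 13, 156] [300.  136.9] [590.2 -70.9  20. ]
red [374, 373, 16, 12, 94] [381.4 378.5] [ 375.7 -149.8   20. ]
blue [386, 159, 15, 13, 148] [393.3 164.9] [ 570.5 -138.2   20. ]
gold [235, 168, 18, 18, 238] [243.5 176.4] [569.  -33.4  49. ]
gold [0, 313, 36, 39, 779] [ 11.9 331.8] [449.4 143.7  49. ]
```

View pics/w17.png

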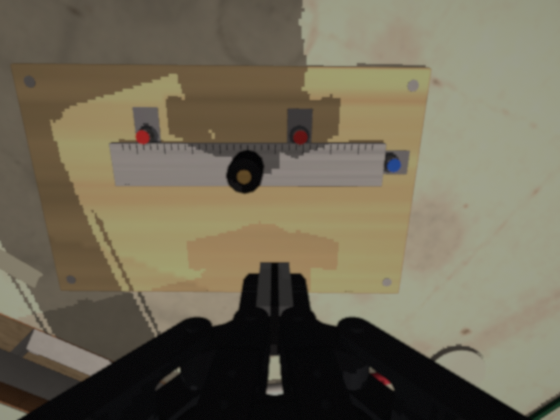

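The picture shows the ruled edge against both red pins (px 142,137 and 300,137) and the bar's end at the blue pin (393,165). The knob is at (569.0, -33.4) mm against a target of (569.1, -33.4) mm, and the gripper is clear.

```bash
python3 -c "
from h import *
print(env.close_job())"
```

```text
the job is handed in; nothing more can be done
None
```

I gripped the straightedge by its knob and squared it to the line of the red pins. Then I slid it forward until both red pins resisted and along them until its end met the blue pin. I let go, backed the gripper clear and handed the job in at about 25 s of the 72 s allowed.

- **While held:** the steady total forward force on the tool was about 7 N, including friction. The twist at the wrist showed the two red pins sharing it, at an estimated 1.5–3 N each. The blue pin took about 2 N.
- **After letting go:** I touched the knob lightly with the closed fingers, first forwards (up to 6 N in all, shared by the two red pins) and then towards the blue pin (4 N). The bar resisted at once both times, with only a fraction of a millimetre of movement, which fits it being seated on all three pins.
- **Last picture:** the knob was at (569.0, −33.4) mm, against (569.1, −33.4) mm worked out from the pins. The bar lay flat along the pins, with the gripper clear and the force reading at zero.

**Disagreement:** an image measurement before those last touches put the ruled edge 0.2–0.3 mm short of the red pins and the end about 0.7–0.9 mm past the blue pin's face. Both are within what the camera calibration can resolve (about 2 mm), so I trusted the touch checks. I touched none of the other things on the desk.

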